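# Fit and run the reamer of a citrus juicer

### The job

Get the citrus juicer ready for rum punch: press the red spout lever down until its catch holds it down by itself. Then take the orange reamer from the coaster, turn it until its cross-shaped socket meshes with the blue drive spindle in the juicer's bowl, slide it fully home and keep pressing so that the sprung spindle stays pushed well down (about 5 of its 6 mm). Finish while still gripping the reamer and pressing it down; do not knock over or push aside the bottle, tumblers, jigger or muddler.

Things in the scene. Friction and masses are not known exactly. Their poses are not given: they have to be found in the camera images.
- juicer: Electric citrus juicer, fixed: black round base (112 mm across at the foot, 140 mm at the top) under an open steel bowl (152 mm across the rim; rim 150 mm, bowl floor 123 mm above the table). Origin: centre of the underside, on the table; z up is the spindle's axis. Spout and red lever point along its own -x.
- spout_lever (a joint): Angle of the sprung spout lever (rad). 0: up, at rest; grows as the pad is pressed down. It springs back up until about 0.26, where a snap catch takes over and draws it on to its stop at 0.40, where it stays by itself. Pressing at the pad takes up to about 7 N. Level hinge, 82 mm from the juicer's axis, 128 mm above the table.
- lever_pad (a point): Red pad, 24 x 34 x 7 mm, on the end of the spout lever, 132 mm from the juicer's axis along its -x, outside the rim. This point: centre of its top face, 141 mm above the table when up, about 120 mm when latched; it sinks on an arc of 50 mm radius, within 5 mm of a vertical line. Below it: steel spout (top 105 mm above the table) and a tumbler.
- spindle: Blue drive spindle upright in the middle of the bowl: a cross of two ribs, each 24 mm long, 6 mm thick (top 4 mm: slimmer lead-in, 21 x 3.5 mm). Origin on the axis, 34 mm below the tip, 125 mm above the table at rest; x, y along the ribs; repeats every quarter turn. Geared: does not turn below 0.3 N m. Sinks on a spring (spindle_press).
- spindle_tip (a point): Centre of the spindle's top, 159 mm above the table at rest; axes as spindle.
- spindle_press (a joint): How far the spindle is pushed down (m): 0 at rest, stop at 0.006. Spring: 3 N at first, 8 N at the stop. Without the socket meshed it can be pushed down too, but that is not enough.
- reamer: Orange, 83 mm tall, upright on the coaster. Origin: centre of underside, z up. Square hub 34 mm (height 0-22 mm) with a cross socket from below: slots 9 x 27 mm, 22 deep, along x and y. Disc 48 mm across (22-32 mm). Over the slots four fins, 8 thick, 40 mm end to end, flat upright ends at 32-62 mm: grip two facing ends from above. Home: origin 22 mm below spindle tip, 12 above spindle origin.
- coaster: White ceramic coaster, fixed, 100 mm across, 8 mm thick. Origin: centre of its underside.
- tumbler_a: Clear tumbler under the spout, 68 mm across, 80 mm tall; origin: centre of its underside. Leave alone.
- tumbler_b: Clear tumbler, 72 mm across, 88 mm tall; origin: centre of its underside. Leave alone.
- bottle: Empty green glass rum bottle, 74 mm across, 285 mm tall; origin: centre of its underside. Leave alone.
- jigger: Steel double jigger, 48 mm across, 95 mm tall; origin: centre of its underside. Leave alone.
- muddler: Bamboo muddler lying along its own x, 200 mm long, 30 mm thick; origin: under its middle, on the table. Leave alone.
Things that resemble listed ones, but are neither listed nor needed, are in the scene too. Of the things shaped like the reamer, the orange one is meant. What is shaped like the juicer but brown is not meant.

How it is judged:
On the way, in this order (a step that is already met when the one before it is completed fails the run):
1. the spout lever is down and its catch holds it with the robot off it (value of joint spout_lever above 0.35 rad and contact force between each of the arm, the fingers and juicer below 0.2 N), for 0.2 s.
2. the reamer is meshed with the spindle and fully home ((angle between the x axis of reamer and the x axis of spindle, either way round below 0.17 rad or angle between the x axis of reamer and the y axis of spindle, either way round below 0.17 rad) and z of reamer in the frame of spindle below 0.0145 m and horizontal distance between reamer and spindle_tip below 0.004 m and angle between reamer's own z axis and vertical below 0.12 rad), for 0.1 s.
At the end, for the whole second after the job is handed in: Lever still latched (over 0.35 rad); reamer meshed (slot within 0.17 rad of a rib, axes within 4 mm, tilt under 0.12 rad) and home (origin under 14.5 mm above the spindle's), at rest, gripped (over 3 N), pressing the spindle with over 3 N and down by more than 3.8 mm (all of step 2 and value of joint spout_lever above 0.35 rad and value of joint spindle_press above 0.0038 m and contact force between reamer and spindle above 3 N and contact force between the fingers and reamer above 3 N and linear speed of reamer below 0.02 m/s); the arm keeps its last pose, push and grip.
It fails at once if the tumbler is pushed over 30 mm or tipped (distance of tumbler_a from where it was at the start of the episode above 0.03 m or angle between tumbler_a's own z axis and vertical above 0.35 rad).
It fails at once if the tumbler is pushed over 30 mm or tipped (distance of tumbler_b from where it was at the start of the episode above 0.03 m or angle between tumbler_b's own z axis and vertical above 0.35 rad).
It fails at once if the bottle is pushed over 30 mm or tipped (distance of bottle from where it was at the start of the episode above 0.03 m or angle between bottle's own z axis and vertical above 0.35 rad).
It fails at once if the jigger is pushed over 30 mm or tipped (distance of jigger from where it was at the start of the episode above 0.03 m or angle between jigger's own z axis and vertical above 0.35 rad).
It fails at once if the muddler is pushed over 30 mm (distance of muddler from where it was at the start of the episode above 0.03 m).
It also fails if it takes over 50 s, if anything falls off the work surface, if the arm or the gripper's body presses on something with over 40 N, if the wrist force passes 120 N, or if a joint passes its speed limit or range.

### The arm

A 6-joint arm with a two-finger parallel gripper is mounted at the origin on the work surface. World frame = base frame: x ahead of the robot, y to its left, z up, the work surface at z = 0. Lengths are in m, angles in rad, forces in N, time in s.
With the tool pointing down it reaches from about 0.375 to 0.925 m from the base axis. Payload 5.7 kg.
Tool frame: the origin (TCP) lies midway between the tips of the shut fingers; the grasp point (between the pads) lies 19 mm behind it; z points along the fingers, y is the line along which they close (so a half turn about z gives the same grasp; the last joint's range is limited). The gripper opens to 88 mm and grips with 3 to 60 N. Pads are 20 mm wide; open, the fingers measure 115 mm over their backs; the gripper's body (75 mm by 178 mm) begins 61 mm behind the grasp point.
Start: joints at [-1.385, 0.359, 1.51, -0, 1.272, -0.115], TCP at [0.178, -0.573, 0.193] pointing down, gripper open.
Joint ranges: [-2.97, 2.97], [-1.01, 2.36], [0.21, 2.38], [-0.96, 4.11], [0.2, 2.71], [-2.98, 2.98]. Speed limits (rad/s): [2.39, 2.39, 3.14, 3.14, 3.14, 3.14].

### API

Orientations are given as a unit quaternion [x, y, z, w].
In Python, from bench import move_ptp, servo_line, goto_joints, move_gripper, sleep, inverse_kinematics, capture, PlanningError, close_job, spot_in, silhouettes, current_clock, current_joint_pos, current_qvel, current_joint_torque, current_position, current_orientation, current_force, current_torque, current_finger_gap, current_grip_force gives the robot as it stands. Calls block until the motion is done:
- move_ptp(position, orientation): joint-space move of the TCP to a pose.
- servo_line(position, orientation=None, rate=0.15, contact_N=None): straight line of the TCP; orientation=None keeps the orientation; rate is the mean speed in m/s. With contact_N (N) it stops when the force on the tool has changed by that much, and returns True; else False.
- goto_joints(angles): joint-space move.
- move_gripper(opening): finger opening in m; the grip force is fixed at half the most; returns when the fingers have stopped.
- sleep(seconds).
- inverse_kinematics(position, orientation): joint angles nearest the present ones, or None.
- capture(name): name is "side" or "top"; returns a dict with "image" (400x640x3 uint8, blue, green, red), "range_z" (400x640 float32, m along the optical axis (not along the pixel's ray), 0 where there is no reading), "intrinsics" (3x3 intrinsics, pixels), "k1" (the pictures are not rectified: a ray, as slopes to the right and down, at radius r is drawn at 1 + k1 r^2 times it, then the intrinsics apply), "R" (3x3) and "t" (3): a world point X has camera coordinates R X + t. Camera axes: x right, y down, z forward; pixel columns grow to the right and rows downward; lengths in m; the calibration is good to about 2 mm. A picture is of the moment at which its call begins.
A pose or a line that the arm cannot do raises PlanningError and nothing moves.
- close_job(): hands the job in; it is judged then, once.
Trained networks look in the newest picture that a camera, given by its name, has taken for a name from the list of things; names that differ only in an ending like _2 or _b are one class to them, and where a whole thing is asked for, a point or a joint stands for the part that bears it (a point fixed in the world has none). Each returns a list of dicts, best first, with "conf" (0 to 1); they miss things now and then, are a little off and sometimes report something else, mostly with a low value. They report only what shows in the picture. A call takes as long as a camera call. They do not tell look-alikes from the thing itself.
- spot_in(camera, query): "xy" ([column, row] in pixels, amid what is visible of it).
- silhouettes(camera, query): "region" (400x640 bool, what is visible of it) and "xy" ([column, row] in pixels, amid what is visible of it).
Readings, each from a call of its own:
- current_clock(): time.
- current_joint_pos(): joint angles.
- current_qvel(): joint speeds.
- current_joint_torque(): joint torques, N m.
- current_position(): TCP position.
- current_orientation(): TCP orientation.
- current_force(): force on the tool from outside, world axes, zero at the start.
- current_torque(): the same for the moment, N m.
- current_finger_gap(): finger opening in m.
- current_grip_force(): force on a finger pad.
Only numpy, scipy, OpenCV 4.12 (cv2) and the standard library are available. Lean on these libraries where they do the work, as an engineer would, in place of code of your own. Each camera call takes 0.05 s, during which the arm holds its last target. There are 200 camera calls.

## Working session

There is one attempt and no reset: what is moved stays moved. The work goes in short steps, each a Python script; the robot and the scene stay as the last script left them, time stands still between calls to the robot, and variables do not carry over. Pictures are saved under pics/ and viewed, at most 10 in all, crops included, and the job is handed in when it is done.

```bash
mkdir -p pics; cat > h.py <<'E'
import numpy as np, cv2
from bench import *
def cloud(c):
    """world xyz per pixel (400x640x3), nan where no range"""
    v,u=np.mgrid[0:400,0:640].astype(np.float64)
    K=c["intrinsics"]; x=(u-K[0,2])/K[0,0]; y=(v-K[1,2])/K[1,1]
    rd=np.hypot(x,y); r=rd.copy()
    for _ in range(20): r=rd/(1+c["k1"]*r*r)
    s=np.where(rd>0,r/np.maximum(rd,1e-12),1)
    z=np.where(c["range_z"]>0,c["range_z"],np.nan).astype(float)
    P=np.stack([x*s*z,y*s*z,z],-1)
    return (P-np.ravel(c["t"]))@c["R"]
E
python3 - <<'E'
from h import *
for n in("top","side"):
    c=capture(n); cv2.imwrite(f"pics/{n}0.png",c["image"]); np.save(f"{n}0.npy",cloud(c))
    P=cloud(c)
    print(n,(-c["R"].T@np.ravel(c["t"])).round(3))
    for q in("juicer","lever_pad","spindle","reamer","coaster","tumbler_a","bottle","jigger","muddler"):
        for d in silhouettes(n,q):
            p=P[d["region"]]; p=p[~np.isnan(p[:,0])]
            print(q,round(d["conf"],2),np.round(d["xy"]),np.median(p,0).round(3) if len(p) else None, p[:,2].max().round(3) if len(p) else None)
E
```

```text
top [ 0.345 -0.022  1.065]
juicer 0.8 [230. 294.] [0.289 0.22  0.124] 0.163
juicer 0.57 [290. 184.] [0.561 0.083 0.125] 0.164
juicer 0.22 [324. 208.] [ 0.518 -0.004  0.021] 0.143
lever_pad 0.63 [331. 200.] [ 0.514 -0.023  0.141] 0.145
spindle 0.52 [289. 183.] [0.561 0.087 0.153] 0.164
spindle 0.4 [401. 195.] [ 0.537 -0.225  0.009] 0.084
reamer 0.69 [286. 182.] [0.561 0.086 0.152] 0.164
reamer 0.59 [407. 239.] [ 0.423 -0.22   0.045] 0.086
reamer 0.49 [409. 198.] [ 0.525 -0.229  0.059] 0.093
coaster 0.61 [399. 196.] [ 0.536 -0.224  0.009] 0.016
coaster 0.15 [287. 179.] [0.563 0.088 0.156] 0.164
tumbler_a 0.77 [323. 206.] [ 0.518 -0.004  0.027] 0.145
tumbler_a 0.71 [450. 145.] [ 0.688 -0.357  0.053] 0.094
bottle 0.6 [514. 186.] [ 0.533 -0.456  0.181] 0.29
jigger 0.91 [356. 121.] [ 0.752 -0.103  0.094] 0.1
jigger 0.43 [517. 188.] [ 0.533 -0.456  0.182] 0.29
muddler 0.77 [186. 209.] [0.513 0.379 0.026] 0.034
side [0.45  0.876 0.631]
juicer 0.87 [435. 278.] [0.3   0.25  0.124] 0.161
juicer 0.71 [305. 231.] [0.559 0.123 0.123] 0.161
lever_pad 0.62 [332. 198.] [ 0.512 -0.021  0.139] 0.143
lever_pad 0.54 [442. 232.] [0.265 0.102 0.14 ] 0.144
spindle 0.71 [434. 259.] [0.299 0.226 0.147] 0.161
spindle 0.45 [305. 218.] [0.564 0.097 0.144] 0.16
reamer 0.72 [367. 198.] [ 0.425 -0.212  0.036] 0.08
reamer 0.62 [333. 185.] [ 0.53  -0.225  0.063] 0.143
tumbler_a 0.73 [337. 237.] [0.496 0.016 0.037] 0.082
tumbler_a 0.57 [292. 170.] [ 0.676 -0.326  0.06 ] 0.09
tumbler_a 0.56 [246. 198.] [ 0.753 -0.092  0.068] 0.097
tumbler_a 0.5 [308. 366.] [0.519 0.389 0.025] 0.032
bottle 0.93 [338. 138.] [ 0.538 -0.447  0.127] 0.285
jigger 0.89 [244. 201.] [ 0.754 -0.092  0.062] 0.097
jigger 0.31 [336. 138.] [ 0.538 -0.447  0.126] 0.286
muddler 0.9 [306. 364.] [0.519 0.389 0.025] 0.032
muddler 0.24 [304. 216.] [0.565 0.097 0.146] 0.161
```

```bash
python3 - <<'E'
import cv2
a=cv2.imread("pics/top0.png")
cv2.imwrite("pics/t1.png",cv2.resize(a[130:280,220:440],None,fx=3.6,fy=3.6,interpolation=cv2.INTER_CUBIC))
E
```

```text
(no output)
```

View pics/t1.png

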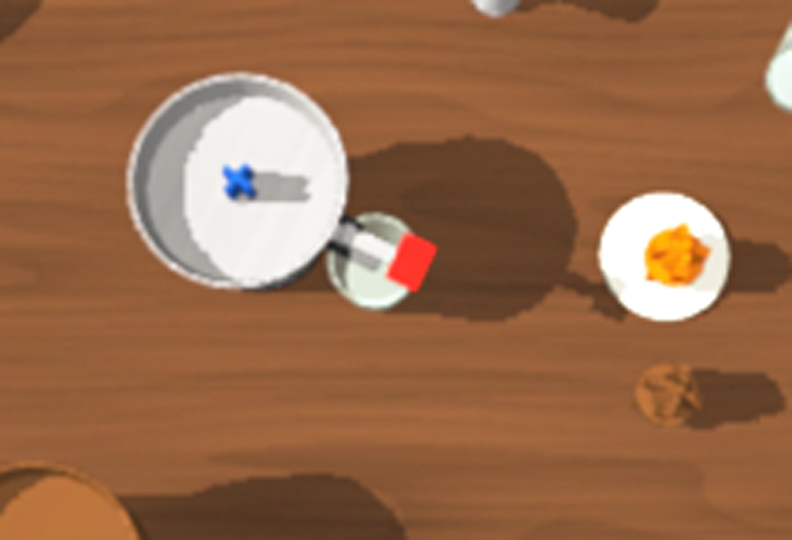

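View pics/top0.png

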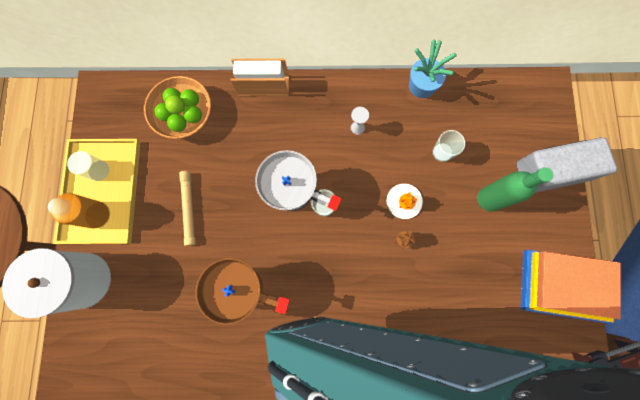

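View pics/side0.png

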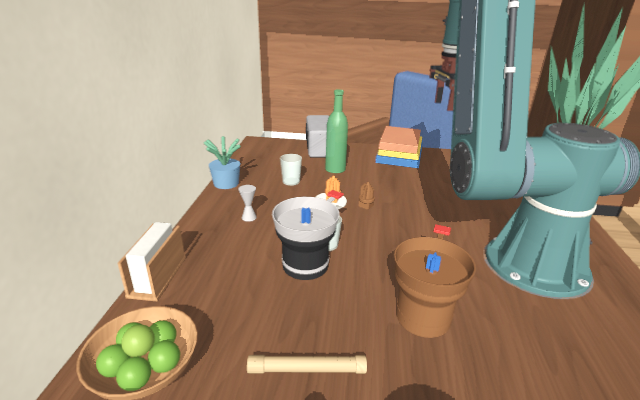

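The steel juicer is at (287,181), its red pad at (333,202), and the orange reamer on the white coaster at (407,200). The brown juicer (229,291) and brown reamer (405,239) are decoys. Next I'll measure exact positions and angles.

```bash
cat > m.py <<'E'
from h import *
from scipy.optimize import least_squares
def circ(p,r):
    c=least_squares(lambda c:np.hypot(*(p-c).T)-r,p.mean(0),loss="soft_l1",f_scale=.002).x
    return c,np.std(np.hypot(*(p-c).T)-r)
def cross(p,w,L,grid=.004,c0=None):
    """pose of a cross (rib length L, thickness w) best containing/covering points"""
    c0=np.median(p,0) if c0 is None else c0; best=(1e9,)
    for th in np.radians(np.arange(0,90,1.5)):
        R=np.array([[np.cos(th),-np.sin(th)],[np.sin(th),np.cos(th)]])
        for dx in np.arange(-grid,grid+1e-9,.0005):
            for dy in np.arange(-grid,grid+1e-9,.0005):
                q=np.abs((p-c0-[dx,dy])@R)
                d=np.minimum(np.hypot(np.maximum(q[:,0]-L/2,0),np.maximum(q[:,1]-w/2,0)),np.hypot(np.maximum(q[:,1]-L/2,0),np.maximum(q[:,0]-w/2,0)))
                # outside distance + mild centring
                s=np.mean(np.minimum(d,.004)**2)*1e6+.02*np.sum(((p-c0-[dx,dy]).mean(0))**2)*1e6
                if s<best[0]: best=(s,c0+[dx,dy],np.degrees(th))
    return best
E
python3 - <<'E'
from m import *
for n in("top","side"):
    P=np.load(n+"0.npy"); I=cv2.imread(f"pics/{n}0.png"); H=cv2.cvtColor(I,cv2.COLOR_BGR2HSV)
    ok=~np.isnan(P[...,0]); X,Y,Z=np.moveaxis(P,-1,0)
    near=lambda x,y,r:ok&(np.hypot(X-x,Y-y)<r)
    rim=P[near(.56,.085,.085)&(Z>.143)&(Z<.156)&(np.hypot(X-.56,Y-.085)>.062)]
    print(n,"rim",len(rim),circ(rim[:,:2],.0745),rim[:,2].max())
    blue=near(.56,.087,.03)&(H[...,0]>100)&(H[...,0]<125)&(H[...,1]>120)
    b=P[blue&(Z>.14)]; print("blue",len(b),b.mean(0).round(4),np.percentile(b[:,2],95))
    t=b[b[:,2]>.15]
    if n=="top": print("spindle",cross(t[:,:2],5.5e-3,.0235))
    red=P[near(.515,-.025,.035)&((H[...,0]<8)|(H[...,0]>172))&(H[...,1]>150)&(Z>.135)]
    print("pad",len(red),red.mean(0).round(4),((red.max(0)+red.min(0))/2).round(4))
    w=P[near(.535,-.225,.06)&(H[...,1]<60)&(Z<.013)&(Z>.004)&(H[...,2]>120)]
    print("coaster",len(w),cv2.minEnclosingCircle(w[:,:2].astype(np.float32)))
    o=P[near(.53,-.225,.045)&(H[...,0]<25)&(H[...,1]>140)&(Z>.025)]
    print("orange",len(o),o.mean(0).round(4),o[:,2].max(), np.histogram(o[:,2],bins=np.arange(.03,.1,.01))[0])
    f=o[o[:,2]>.05]; print(" fins",f.mean(0),cross(f[:,:2],.009,.041,.006), cross(o[o[:,2]>.06][:,:2],.009,.041,.006))
E
python3 - <<'E'
import cv2,numpy as np
a=cv2.imread("pics/top0.png")
z=lambda u,v,r:cv2.resize(a[v-r:v+r,u-r:u+r],(400,400),interpolation=cv2.INTER_NEAREST)
cv2.imwrite("pics/t2.png",np.hstack([z(407,200,18),z(286,181,12)]))
E
```

```text
top rim 342 (array([0.56455592, 0.08787125]), np.float64(0.001327788919545897)) 0.15535814696132358
blue 45 [0.5621 0.0879 0.1554] 0.1625774141447247
spindle (np.float64(0.05224221542221922), array([0.56363711, 0.08809573]), np.float64(52.50000000000001))
pad 128 [ 0.5083 -0.031   0.1419] [ 0.5081 -0.0321  0.1421]
coaster 660 ((0.5346212387084961, -0.23216299712657928), 0.05067858844995499)
orange 210 [ 0.5244 -0.2286  0.0598] 0.09346559421120516 [33 57 16 19 49 30  6]
 fins [ 0.52605237 -0.22948096  0.07380879] (np.float64(0.3608276059781993), array([ 0.52751606, -0.23060207]), np.float64(82.5)) (np.float64(0.2958637669749501), array([ 0.5281728 , -0.23141036]), np.float64(79.5))
side rim 465 (array([0.56431696, 0.09129181]), np.float64(0.0014126986399655946)) 0.15238386403952342
blue 80 [0.564  0.0956 0.1515] 0.1590572774044607
pad 84 [ 0.5076 -0.0255  0.1403] [ 0.5076 -0.027   0.1397]
coaster 139 ((0.5347782969474792, -0.2282031625509262), 0.050557710230350494)
orange 177 [ 0.5294 -0.2248  0.0613] 0.08870579411178155 [12 26 38 43 39 16  0]
 fins [ 0.52804265 -0.22469845  0.06739008] (np.float64(0.5841563007452846), array([ 0.52779034, -0.22564452]), np.float64(79.5)) (np.float64(0.6911508673451765), array([ 0.52779034, -0.22753538]), np.float64(88.5))
```

View pics/t2.png

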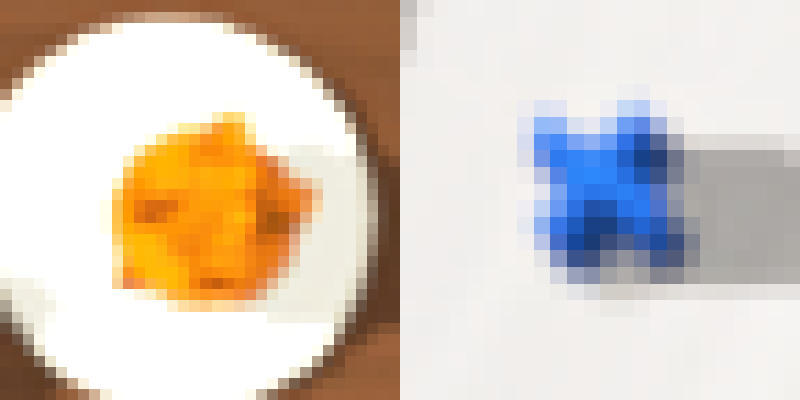

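The crop shows the orange reamer around (407,200), leaning outward by parallax, and the spindle cross at roughly 45° in the image. The fin angle isn't clear by eye, so I'll fit it using both clouds.

```bash
cat > fit.py <<'E'
from m import *
def sdf(q,w,L):
    q=np.abs(q)
    def box(a,b):
        d=q-[a,b]; return np.hypot(*np.maximum(d,0).T)+np.minimum(d.max(1),0)
    return np.minimum(box(L/2,w/2),box(w/2,L/2))
def scan(sets,w,L,solid=None):
    """sets: list of surface point sets (one free shift each); robust surface residual vs angle"""
    out=[]
    for th in np.arange(0,90,3):
        R=lambda t:np.array([[np.cos(t),-np.sin(t)],[np.sin(t),np.cos(t)]])
        f=lambda v:np.concatenate([sdf((p-v[1+2*i:3+2*i])@R(v[0]),w,L) for i,p in enumerate(sets)])
        v0=np.concatenate([[np.radians(th)]]+[np.array(c) for c in C])
        r=least_squares(f,v0,loss="soft_l1",f_scale=.0015)
        out.append((r.cost*1e6,np.degrees(r.x[0])%90,r.x[1:].round(4)))
    out.sort(key=lambda o:o[0]); return out
E
python3 - <<'E'
import fit; from fit import *
S=[];B=[]
for n in("top","side"):
    P=np.load(n+"0.npy"); H=cv2.cvtColor(cv2.imread(f"pics/{n}0.png"),cv2.COLOR_BGR2HSV)
    X,Y,Z=np.moveaxis(P,-1,0)
    o=P[(np.hypot(X-.53,Y+.228)<.04)&(H[...,0]<25)&(H[...,1]>140)&(Z>.045)&(Z<.07)]
    S.append(o[:,:2])
    b=P[(np.hypot(X-.564,Y-.09)<.02)&(H[...,0]>100)&(H[...,0]<128)&(H[...,1]>90)&(Z>.13)&(Z<.153)]; B.append(b[:,:2]); print(len(o),len(b))
fit.C=[(.5287,-.2314),(.5287,-.2277)]
seen=set()
for o in scan(S,.008,.04):
    k=round(o[1]/2)
    if k not in seen and len(seen)<7: seen.add(k);print(o)
fit.C=[(.5644,.0879),(.5644,.0913)]; seen=set();print()
for o in scan(B,.006,.024):
    k=round(o[1]/2)
    if k not in seen and len(seen)<5: seen.add(k);print(o)
E
```

```text
45 20
93 77
(np.float64(183.66480061340337), np.float64(82.33841711982771), array([ 0.5296, -0.233 ,  0.5291, -0.2256]))
(np.float64(185.57916679511524), np.float64(5.523433451166815), array([ 0.526 , -0.2303,  0.5295, -0.2283]))
(np.float64(192.26637691517186), np.float64(4.932537134271169), array([ 0.5259, -0.2304,  0.5308, -0.2274]))
(np.float64(199.9828827398995), np.float64(69.2158046366673), array([ 0.5279, -0.2297,  0.5287, -0.2282]))
(np.float64(204.60228614477202), np.float64(76.92783931636515), array([ 0.5296, -0.2293,  0.5277, -0.2258]))
(np.float64(335.854092084515), np.float64(38.5467277704258), array([ 0.5319, -0.2364,  0.5292, -0.22  ]))

(np.float64(23.250935943098415), np.float64(50.49838873442644), array([0.5656, 0.0884, 0.5643, 0.0895]))
(np.float64(68.75240512594225), np.float64(30.80586437530034), array([0.5627, 0.0878, 0.5643, 0.0998]))
(np.float64(77.92051662600089), np.float64(32.96720385689714), array([0.5627, 0.0878, 0.5625, 0.098 ]))
(np.float64(80.89344230860985), np.float64(69.58375778492969), array([0.5625, 0.0872, 0.5647, 0.0916]))
(np.float64(98.43280936965363), np.float64(21.414530133630624), array([0.5629, 0.0874, 0.5625, 0.093 ]))
```

```bash
cat >> h.py <<'E'
from scipy.spatial.transform import Rotation as Rot
def down(deg):
    """tool down, closing axis (tool y) at deg in the xy plane; picks the half turn with the smaller last joint"""
    out=[]
    a=np.radians(deg); y=np.array([np.cos(a),np.sin(a),0]); z=np.array([0,0,-1.])
    return Rot.from_matrix(np.stack([np.cross(y,z),y,z],1)).as_quat()
def best(pos,deg):
    c=[(q,inverse_kinematics(pos,q)) for q in (down(deg),down(deg+180))]
    c=[x for x in c if x[1] is not None]
    return min(c,key=lambda x:abs(x[1][5]))[0]
E
python3 - <<'E'
from h import *
print(current_clock(), Rot.from_quat(current_orientation()).as_matrix().round(2).tolist())
p=np.array(current_position()); move_gripper(0)
servo_line([p[0],p[1],.38],rate=.25)
pad=np.array([.508,-.029])
q=best([*pad,.2],-25)
move_ptp([*pad,.38],q); move_ptp([*pad,.165],q)
f0=np.array(current_force())
print("touch",servo_line([*pad,.125],rate=.03,contact_N=2),current_position(),np.array(current_force())-f0)
print(servo_line([*pad,.121],rate=.04,contact_N=25),current_position(),np.array(current_force())-f0)
servo_line([*pad,.2],rate=.15)
c=capture("side");P=cloud(c);cv2.imwrite("pics/s1.png",c["image"])
for d in silhouettes("side","lever_pad"): print(d["conf"],d["xy"],np.nanmedian(P[d["region"]],0))
print(current_clock(),current_joint_pos())
E
```

```text
1.0 [[0.96, 0.3, -0.0], [0.3, -0.96, 0.0], [-0.0, -0.0, -1.0]]
touch False [ 0.50818069 -0.0290411   0.12518722] [-0.2702061  -0.09478168 -1.5080113 ]
False [ 0.50777658 -0.02895265  0.12075039] [ 0.38431539 -0.80291625 -0.52012235]
0.65 [440.9, 230.6] [0.2652906  0.10209624 0.14075903]
0.47 [334.1, 196.9] [ 0.51204654 -0.02102315  0.13943581]
8.8917 [-1.92866095e-01  2.21677199e-01  1.69573619e+00 -5.34792863e-06
  1.22652788e+00  2.43490962e-01]
```

```bash
python3 - <<'E'
import cv2
from h import *
print(current_finger_gap())
a=cv2.imread("pics/s1.png"); cv2.imwrite("pics/s1c.png",cv2.resize(a[110:280,230:460],(800,591),interpolation=cv2.INTER_CUBIC))
E
```

```text
0.0003691073592828685
```

View pics/s1c.png

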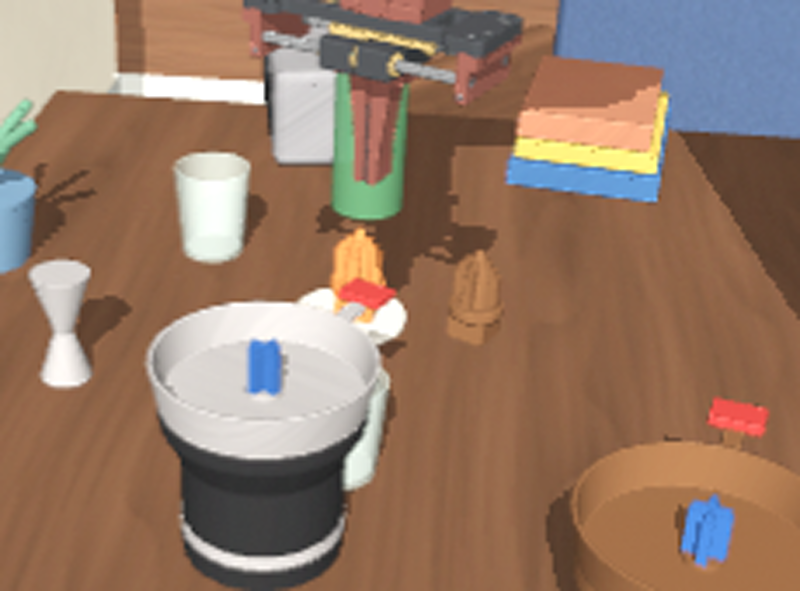

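The crop shows the lever still up at full-frame pixel (335,196). The shut fingers hang above it with tips near (336,162). I'll check the fingertip position against the reported TCP.

```bash
python3 - <<'E'
from h import *
p=np.array(current_position());print(p,current_force())
for n in("side","top"):
    c=capture(n);P=cloud(c)
    R=c["R"];X=R@p+np.ravel(c["t"]);x,y=X[:2]/X[2];k=1+c["k1"]*(x*x+y*y);K=c["intrinsics"]
    print(n,"proj TCP",K[0,0]*x*k+K[0,2],K[1,1]*y*k+K[1,2])
    m=(np.hypot(P[...,0]-p[0],P[...,1]-p[1])<.04)&(P[...,2]>.17)&(P[...,2]<.26)
    v,u=np.nonzero(m); q=P[m]
    for lo in np.arange(.18,.26,.015):
        s=(q[:,2]>lo)&(q[:,2]<lo+.015)
        if s.any(): print(lo.round(3),s.sum(),q[s].mean(0).round(4),u[s].mean(),v[s].mean())
E
```

```text
[ 0.50696907 -0.0288083   0.19877466] [-0.14085064  0.99043784 -1.05419503]
side proj TCP 336.3040755205216 172.17957218286412
0.225 43 [ 0.5066 -0.0212  0.2347] 336.83720930232556 159.93023255813952
0.24 66 [ 0.5068 -0.0214  0.2479] 337.0 154.78787878787878
0.255 21 [ 0.506  -0.0211  0.2577] 337.5238095238095 151.0
top proj TCP 333.36594292847514 198.23135785595693
```

```bash
python3 - <<'E'
from h import *
pad=np.array([.508,-.029])
servo_line([*pad,.13],rate=.2); sleep(.2); f0=np.array(current_force())
print("touch",servo_line([*pad,.095],rate=.02,contact_N=2.5)); z=current_position()[2]; print(z,np.array(current_force())-f0)
for i in range(12):
    z-=.002; h=servo_line([*pad,z],rate=.03,contact_N=15); f=np.array(current_force())-f0
    print(round(z,4),current_position()[2].round(4),f.round(1))
    if h or z<.096: break
servo_line([*pad,.17],rate=.2)
c=capture("side");P=cloud(c)
for d in silhouettes("side","lever_pad"): print(d["conf"],d["xy"],np.nanmedian(P[d["region"]],0))
print(current_clock())
E
```

```text
touch True
0.11137469884200236 [-1.46217249  0.6185485   6.46116151]
0.1094 0.1096 [-3.1 -1.3  6.2]
0.1074 0.1075 [-2.6 -3.6  5.2]
0.1054 0.1054 [-1.5 -3.   2. ]
0.1034 0.1031 [0.5 0.4 1.1]
0.1014 0.1011 [0.6 0.4 0.9]
0.0994 0.0992 [0.4 1.  0. ]
0.0974 0.0972 [-0.6  0.2  0.9]
0.0954 0.0956 [-0.1  0.8  2.2]
0.48 [442.7, 230.9] [0.26496994 0.10199432 0.14035344]
13.3083
```

```bash
python3 - <<'E'
from h import *
pad=np.array([.508,-.029]); q=np.array(current_orientation())
servo_line([*pad,.26],rate=.25); move_ptp([.45,-.2,.30],q)
o=[]
for n in("side","top"):
    c=capture(n);P=cloud(c);X,Y,Z=np.moveaxis(P,-1,0);H=cv2.cvtColor(c["image"],cv2.COLOR_BGR2HSV)
    m=(np.hypot(X-.508,Y+.028)<.04)&((H[...,0]<8)|(H[...,0]>172))&(H[...,1]>150)
    print(n,m.sum(),P[m].mean(0) if m.any() else 0)
    u,v=(320,190) if n=="side" else (330,195)
    o.append(cv2.resize(c["image"][v-45:v+45,u-60:u+60],(400,300),interpolation=cv2.INTER_CUBIC))
cv2.imwrite("pics/s2.png",np.hstack(o)); print(current_clock())
E
```

```text
side 40 [ 0.5081058  -0.02145612  0.12215279]
top 127 [ 0.50850136 -0.03175341  0.11372581]
14.6833
```

View pics/s2.png

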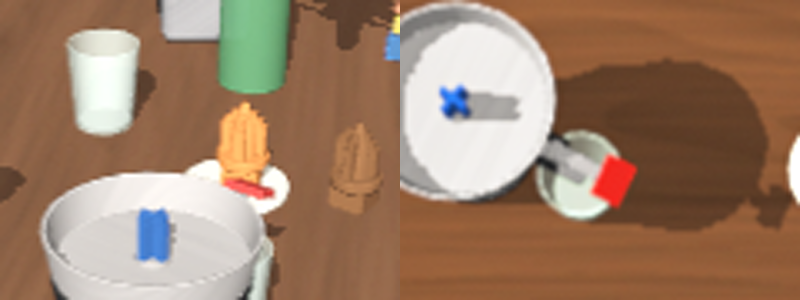

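Both views show the pad dropped and latched, at about 0.115–0.12 m. Reported TCP is ~26 mm below the visible fingertips, so I'll check that with the fingers open above the reamer.

```bash
python3 - <<'E'
from h import *
r=np.array([.528,-.230])
q=best([*r,.15],-10)
move_ptp([*r,.20],q); move_gripper(.066); servo_line([*r,.11],rate=.2)
p=np.array(current_position());print(p,current_joint_pos().round(2))
c=capture("side");P=cloud(c)
m=(np.hypot(P[...,0]-p[0],P[...,1]-p[1])<.06)&(P[...,2]>.095)&(P[...,2]<.2)
q_=P[m]
for lo in np.arange(.1,.2,.01):
    s=q_[(q_[:,2]>lo)&(q_[:,2]<lo+.01)]
    if len(s): print(lo.round(3),len(s),s.mean(0).round(4),s.min(0).round(4),s.max(0).round(4))
cv2.imwrite("pics/s3.png",cv2.resize(c["image"][110:230,255:415],(800,600),interpolation=cv2.INTER_CUBIC)); print(current_clock())
E
```

```text
[ 0.52836376 -0.23023148  0.11043721] [-0.53  0.41  1.66 -0.    1.07 -0.36]
0.13 3 [ 0.5662 -0.2277  0.1398] [ 0.5633 -0.2284  0.1397] [ 0.5691 -0.2269  0.1399]
0.14 23 [ 0.5321 -0.224   0.1461] [ 0.4866 -0.2464  0.1419] [ 0.5691 -0.2092  0.15  ]
0.15 32 [ 0.5269 -0.2251  0.155 ] [ 0.4849 -0.2451  0.15  ] [ 0.5698 -0.2095  0.16  ]
0.16 28 [ 0.5256 -0.2221  0.1651] [ 0.4852 -0.2408  0.1609] [ 0.57   -0.2102  0.1696]
0.17 34 [ 0.532  -0.2236  0.1753] [ 0.4833 -0.2457  0.17  ] [ 0.5733 -0.2087  0.18  ]
0.18 36 [ 0.5257 -0.2213  0.1854] [ 0.4833 -0.242   0.1805] [ 0.5733 -0.2082  0.1896]
0.19 34 [ 0.53   -0.2226  0.1951] [ 0.4813 -0.2438  0.1902] [ 0.5732 -0.2096  0.1992]
17.0167
```

View pics/s3.png

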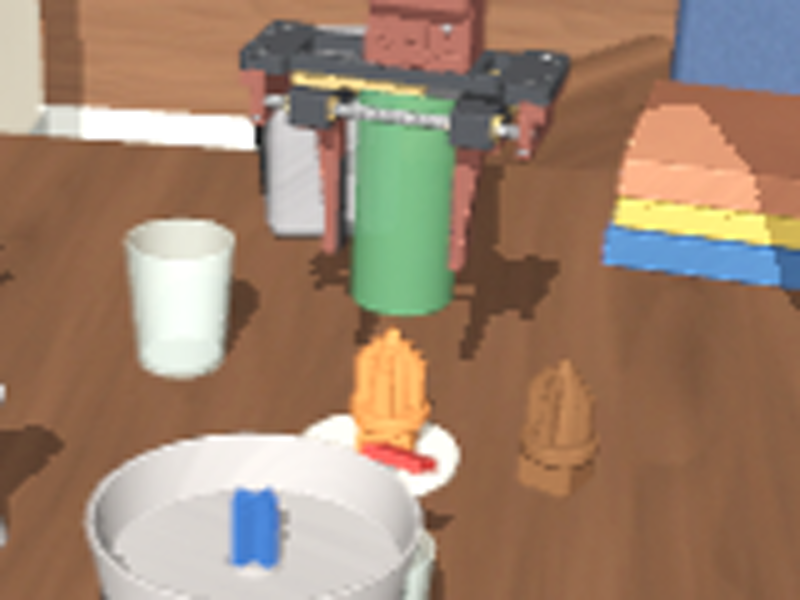

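Fingers straddle the reamer, with tips at z≈0.138 while the TCP reads 0.110, so the offset is ≈27 mm. Now I'll grasp with the tips just above the reamer's disc.

```bash
python3 - <<'E'
from h import *
r=np.array([.528,-.231])
print(servo_line([*r,.019],rate=.12,contact_N=6),current_position())
move_gripper(.03); print(current_finger_gap(),current_grip_force())
servo_line([*r,.15],rate=.2)
print(current_finger_gap(),current_grip_force(),current_force())
q=down(-39)
# show the reamer to the side camera, higher and nearer
t=np.array([.47,.40,.36])
qa=best(t,-10); print(inverse_kinematics(t,qa))
servo_line([.528,-.231,.30],rate=.25)
move_ptp(t,qa); sleep(.1)
c=capture("side");np.save("s4.npy",cloud(c));cv2.imwrite("pics/s4.png",c["image"])
print(current_position(),current_clock()); p=np.array(current_position())
X=c["R"]@p+np.ravel(c["t"]);x,y=X[:2]/X[2];K=c["intrinsics"];u,v=int(K[0,0]*x+K[0,2]),int(K[1,1]*y+K[1,2]);print(u,v)
v0=max(0,min(v-80,250));u0=max(0,min(u-100,440))
cv2.imwrite("pics/s4c.png",cv2.resize(c["image"][v0:v0+150,u0:u0+200],(800,600),interpolation=cv2.INTER_CUBIC))
E
```

```text
False [ 0.52867022 -0.23140759  0.01972339]
0.03985063273106251 29.9864262342453
0.03984891929847305 29.980973303318024 [ 1.24870071 -0.37921944 -1.32493597]
[ 5.93239710e-01  2.86890688e-01  1.21386326e+00 -4.44089210e-16
  1.64083871e+00  7.67772635e-01]
[0.47052055 0.39927505 0.35991333] 22.4417
342 201
```

View pics/s4c.png

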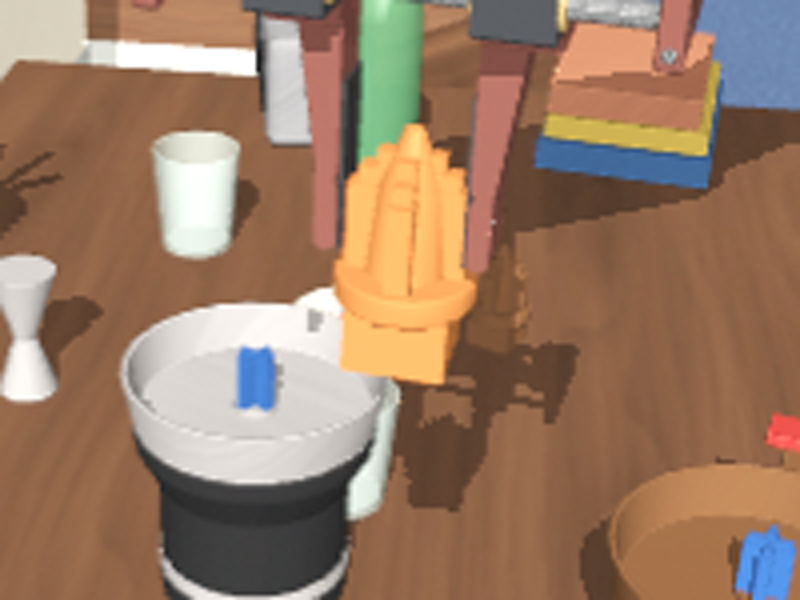

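The reamer is held between the fingers, and the 39.85 mm gap confirms the fins are square to the pads. Next I'll find its offset along the pads from the hub's front face and the finger sides.

```bash
python3 - <<'E'
from h import *
P=np.load("s4.npy");I=cv2.imread("pics/s4.png");H=cv2.cvtColor(I,cv2.COLOR_BGR2HSV)
p=np.array(current_position()); M=Rot.from_quat(current_orientation()).as_matrix(); print(M.round(3).tolist())
L=(P-p)@M   # tool coords
o=(np.linalg.norm(np.nan_to_num(L,nan=9),axis=-1)<.1)
org=o&(H[...,0]>8)&(H[...,0]<25)&(H[...,1]>120)
l=L[org]; print("n",len(l),"z",l[:,2].min(),l[:,2].max())
for a in np.arange(-.07,.02,.006):
    s=l[(l[:,2]>a)&(l[:,2]<a+.006)]
    if len(s)>5: print("org z%.3f"%a,len(s),"x",np.percentile(s[:,0],[5,50,95]).round(4),"y",np.percentile(s[:,1],[2,50,98]).round(4))
f=o&(((H[...,0]<7)|(H[...,0]>170)))&(H[...,1]>60)&(L[...,2]>-.06)
for sgn in(-1,1):
    s=L[f&(np.sign(L[...,1])==sgn)&(np.abs(L[...,0])<.03)]
    print("finger",len(s),s.mean(0).round(4),np.percentile(s,[2,98],axis=0).round(4).tolist())
E
```

```text
[[0.175, 0.985, -0.0], [0.985, -0.175, -0.0], [-0.0, -0.0, -1.0]]
n 1731 z -0.09270656002059893 0.012115888977506109
org z-0.070 32 x [-0.0011  0.0018  0.0043] y [-0.0052 -0.0005  0.0041]
org z-0.064 105 x [-0.0028  0.0029  0.0097] y [-0.0113 -0.0024  0.0097]
org z-0.058 148 x [-0.003   0.0032  0.015 ] y [-0.0167 -0.0032  0.0155]
org z-0.052 160 x [0.0001 0.0052 0.0191] y [-0.0182 -0.001   0.0198]
org z-0.046 132 x [0.0013 0.0055 0.0191] y [-0.0174 -0.0033  0.0192]
org z-0.040 128 x [0.0014 0.0057 0.0191] y [-0.018  -0.0025  0.0196]
org z-0.034 133 x [0.0013 0.0064 0.0191] y [-0.0191 -0.0028  0.0196]
org z-0.028 129 x [0.0013 0.0075 0.0192] y [-0.0191 -0.0044  0.0195]
org z-0.022 282 x [0.0016 0.0142 0.022 ] y [-0.023  -0.0049  0.0206]
org z-0.016 104 x [0.0053 0.019  0.0226] y [-0.0229 -0.0051  0.0173]
org z-0.010 89 x [0.0135 0.0156 0.0169] y [-0.0176 -0.0031  0.0151]
org z-0.004 105 x [0.0064 0.0152 0.017 ] y [-0.0174 -0.0023  0.0148]
org z0.002 115 x [-0.0001  0.0155  0.0172] y [-0.0172 -0.0029  0.0149]
org z0.008 54 x [0.0017 0.0155 0.0168] y [-0.0172 -0.0034  0.0156]
finger 175 [ 0.0087 -0.0257 -0.0457] [[-0.0061, -0.0292, -0.0597], [0.0123, -0.0206, -0.0311]]
finger 119 [ 0.0106  0.0244 -0.046 ] [[0.0076, 0.0212, -0.0593], [0.0123, 0.0277, -0.0313]]
```

```bash
cat > hov.py <<'E'
from fit import *
def hub(n="side"):
    """centre (world xy, camera frame) of the reamer's hub from its visible faces"""
    c=capture(n);P=cloud(c);H=cv2.cvtColor(c["image"],cv2.COLOR_BGR2HSV)
    p=np.array(current_position()); M=Rot.from_quat(current_orientation()).as_matrix(); L=(P-p)@M
    m=(np.linalg.norm(np.nan_to_num(L,nan=9),axis=-1)<.06)&(H[...,0]>8)&(H[...,0]<25)&(H[...,1]>120)
    l=L[m]; l=l[(l[:,2]>-.008)&(l[:,2]<.010)][:,:2]
    def f(v):
        d=np.abs(l-v)-.017; return np.hypot(*np.maximum(d,0).T)+np.minimum(d.max(1),0)
    r=least_squares(f,[0,0],loss="soft_l1",f_scale=.001)
    return len(l),r.x,p[:2]+(M[:2,:2]@r.x),np.abs(f(r.x)).mean(),c
E
python3 - <<'E'
from hov import *
u=np.array([np.cos(np.radians(51)),np.sin(np.radians(51))])
g=np.array([.5644,.0885])+.0025*u
q=best([*g,.2],-39); print(inverse_kinematics([*g,.2],q).round(2))
move_ptp([*g,.24],q); servo_line([*g,.182],rate=.15); sleep(.1)
print(current_position(),current_clock())
for i in range(2):
    n,lx,w,e,c=hub(); print(n,lx.round(4),w.round(4),e)
    P=cloud(c);X,Y,Z=np.moveaxis(P,-1,0);H=cv2.cvtColor(c["image"],cv2.COLOR_BGR2HSV)
    rr=np.hypot(X-.5643,Y-.0913)
    rim=P[(rr<.085)&(rr>.062)&(Z>.143)&(Z<.156)&(H[...,1]<60)]; print("rim",len(rim),circ(rim[:,:2],.0745))
    b=P[(rr<.025)&(H[...,0]>100)&(H[...,0]<128)&(H[...,1]>90)&(Z>.13)&(Z<.153)]
    import fit; fit.C=[(.5643,.0913)]; print("spin",len(b),scan([b[:,:2]],.006,.024)[0])
cv2.imwrite("pics/s5.png",cv2.resize(c["image"][150:270,235:395],(800,600),interpolation=cv2.INTER_CUBIC))
E
```

```text
[ 0.04  0.31  1.56 -0.    1.27  0.72]
[0.56713831 0.09091652 0.18339677] 24.375
138 [-0.0014 -0.0002] [0.5661 0.0898] 0.0008078541634801397
rim 392 (array([0.56424138, 0.09088577]), np.float64(0.001390114963861237))
spin 80 (np.float64(30.07457682580725), np.float64(49.30147037463066), array([0.5638, 0.0898]))
143 [-0.001   0.0002] [0.5665 0.0897] 0.0008007438226559418
rim 387 (array([0.56411655, 0.09083532]), np.float64(0.001376690609453383))
spin 81 (np.float64(23.46269370418912), np.float64(53.045546779961505), array([0.5646, 0.0899]))
```

View pics/s5.png

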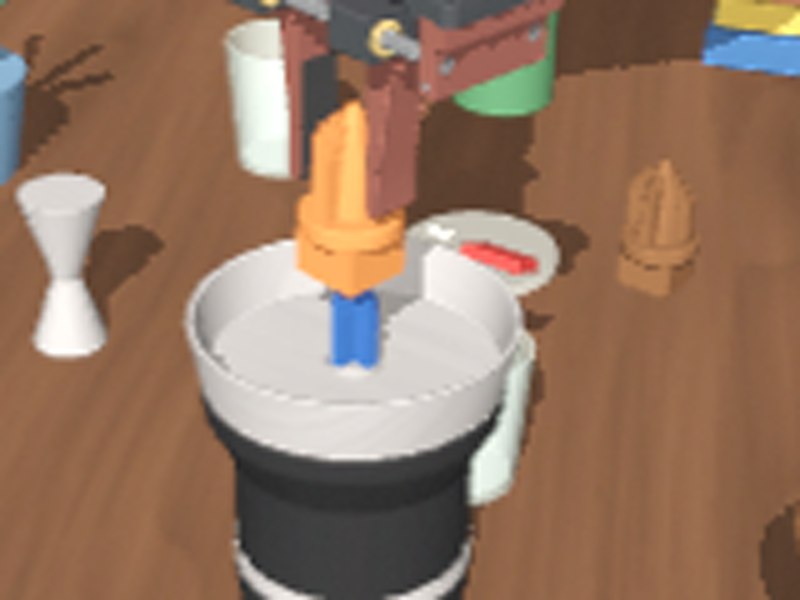

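The reamer is centred above the spindle within about 2 mm, with hub corner at crop (350,292) and spindle at (355,330). I'll correct by the measured difference and descend with contact sensing.

```bash
python3 - <<'E'
from h import *
p=np.array(current_position()); g=p[:2]+[-.0021,.0005]
servo_line([*g,.180],rate=.03); sleep(.2); f0=np.array(current_force()); t0=np.array(current_torque())
for z in (.1655,.158,.152,.147,.1445):
    h=servo_line([*g,z],rate=.03,contact_N=9); f=np.array(current_force())-f0
    print(z,h,np.round(current_position(),4),f.round(1),(np.array(current_torque())-t0).round(2))
    if h: break
print(current_clock(),current_finger_gap(),current_grip_force())
E
```

```text
0.1655 False [0.5649 0.0912 0.1654] [-0.4 -0.3  0.3] [-0.05  0.01 -0.02]
0.158 False [0.5647 0.0911 0.1577] [-0.1  0.2  0.7] [ 0.    0.06 -0.04]
0.152 False [0.5647 0.0911 0.1517] [0.6 1.1 1.4] [ 0.02  0.06 -0.04]
0.147 False [0.5656 0.0912 0.1473] [ 0.7 -1.3  3.2] [ 0.   -0.11 -0.05]
0.1445 False [0.5655 0.0912 0.1449] [ 0.7 -0.8  6. ] [ 0.03 -0.16 -0.05]
26.875 0.039876888768641566 29.993171989917755
```

```bash
python3 - <<'E'
from h import *
p=np.array(current_position()); z=.1445
for i in range(6):
    z-=.0005; servo_line([p[0],p[1],z],rate=.02); sleep(.2)
    F=np.mean([(sleep(.02),current_force()[2])[1] for _ in range(20)]); print(round(z,4),current_position()[2].round(4),round(F,2))
    if i>=2 and F>6.8 or z<.1428: break
c=capture("side"); P=cloud(c); X,Y,Z=np.moveaxis(P,-1,0);H=cv2.cvtColor(c["image"],cv2.COLOR_BGR2HSV)
m=(np.hypot(X-.508,Y+.028)<.04)&((H[...,0]<8)|(H[...,0]>172))&(H[...,1]>150); print("pad",P[m].mean(0))
cv2.imwrite("pics/s6.png",cv2.resize(c["image"][150:270,235:395],(800,600),interpolation=cv2.INTER_CUBIC)); print(current_clock())
E
```

```text
0.144 0.144 4.18
0.1435 0.1435 4.47
0.143 0.143 5.15
0.1425 0.1426 5.32
pad [ 0.50802509 -0.02053746  0.12209256]
30.0583
```

View pics/s6.png

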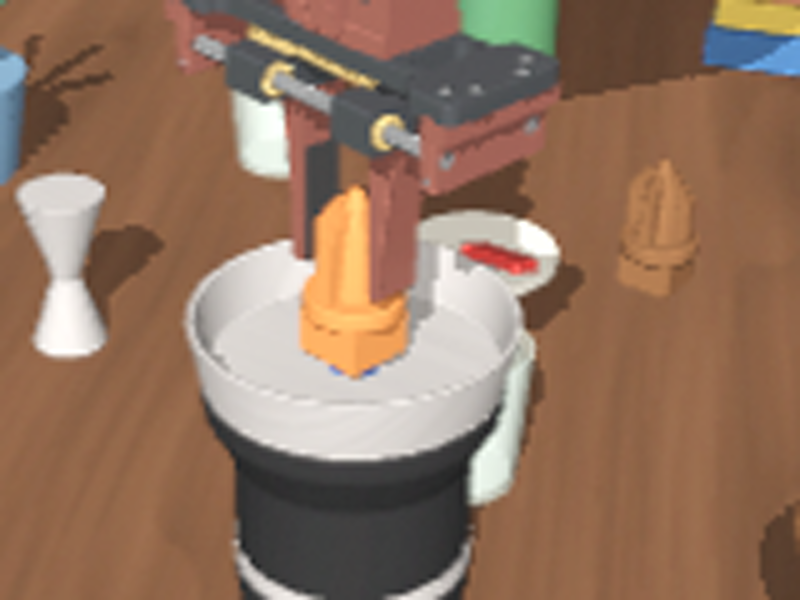

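The reamer sits down in the bowl over the spindle, and the lever is still latched. I'll locate the spindle's hard stop by force, then back off about 0.8 mm.

```bash
python3 - <<'E'
from h import *
p=np.array(current_position()); z=.1425
def F(): sleep(.25); return np.mean([(sleep(.02),current_force()[2])[1] for _ in range(15)])
Fp=F(); print(Fp)
for i in range(7):
    z-=.0005; servo_line([p[0],p[1],z],rate=.02); f=F(); print(round(z,4),current_position()[2].round(5),round(f,2))
    if f-Fp>1.2: break
    Fp=f
servo_line([p[0],p[1],z+.001],rate=.02); print("final",F(),current_position(),current_grip_force(),current_clock())
E
```

```text
5.1742349511056736
0.142 0.14214 5.86
0.1415 0.14209 9.1
final 5.3410836818410665 [0.56560162 0.09120411 0.1425445 ] 29.99628245830536 32.8083
```

The stop is at TCP z≈0.1421 and the arm holds at 0.1425, which puts the spindle about 5.5 mm down. Handing in.

```bash
python3 -c "
from bench import *
print(close_job())"
```

```text
the job is handed in; nothing more can be done
None
```

I handed the job in at about 33 s on the robot's clock. The lever is latched, and the reamer is meshed, fully home and still gripped at 30 N. By my measurements the spindle is held about 5.5 mm down. No verdict came back from the hand-in.

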